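# Open the safety tub and set out the sample bottle

### The job

Open the yellow tub: squeeze the two red tabs on the sides of its white cap together, turn the cap about a quarter turn while they are squeezed, lift it straight off and set it down, right way up, flat in the steel tray. Then take the amber bottle out of the tub and set it down upright in the middle of the black-taped square on the white board. Lower the cap and the bottle into place rather than dropping them, never tip the bottle over, and leave the other things on the desk where they are.

Things in the scene. Friction and masses are not known exactly. Their poses are not given: they have to be found in the camera images.
- tub: Yellow round tub fixed to the desk on a 150 x 130 mm foot plate: body 110 mm across, neck 92 mm outside, 84 mm inside, rim 105 mm above the desk, inner floor 5 mm above it. Origin: on its axis at desk level, z up. At +x and -x, 67 to 73 mm from the axis, a pair of upright prongs (tops 100 mm above the desk) traps the cap's red teeth. Bayonet flanges at +y and -y hold the cap down.
- tub_mouth (a point): Centre of the tub's rim, 105 mm above the desk, tub's axes. Unlocking: with both tabs squeezed fully the teeth clear the prongs; the cap then turns freely either way, and lifts off when turned 50 to 130 degrees from its start (90 is the middle). Lift it straight up at least 60 mm before moving sideways: the bottle stands up inside its hub.
- cap: White cap, 120 mm across the disc, 142 mm across the red teeth, 160 g. Origin: on its axis at the skirt's lower edge, 90 mm above the desk at the start; z up, axes parallel to the tub's at the start, x through both tabs. Disc top 20 mm above the origin; on it a hollow hub, 42 (x) x 40 (y) mm, up to 62 mm. Red locking bars lie on the disc beneath the tabs: keep fingertips at least 25 mm above the origin.
- cap_grip (a point): Point on the cap's axis midway between the two red tabs, 46 mm above the cap's origin: the height to squeeze. Same axes as the cap. The tabs are upright red plates, 30 mm wide (y), 22 to 60 mm above the cap's origin, outer faces 64 mm apart along x when released and 52 mm when fully squeezed.
- tab_a (a joint): Travel of the tab on the cap's +x side: 0 released, 0.006 m fully squeezed inward. Spring, 3 N at the start to 8 N fully in; squeeze with 15 to 25 N.
- tab_b (a joint): The same for the tab on the -x side.
- bottle: Amber bottle standing upright inside the tub, 135 mm tall, 180 g. Origin: centre of its underside, z up. The body is 48 mm across up to 80 mm; a black cylindrical stopper 24 mm across forms the top 35 mm (100 to 135 mm) and is the place to hold it. With the cap off its top stands 35 mm above the tub's rim. Raise it at least 110 mm to clear the rim.
- bottle_center (a point): Centre of the amber bottle, on its axis, 67.5 mm above its underside and 67.5 mm below its top.
- tray: Steel tray fixed to the desk, 200 x 200 mm with 20 mm high, 4 mm thick walls and a 4 mm thick floor. Origin: centre of its underside. The cap fits flat in it in any yaw when near its middle.
- board: White board fixed to the desk, 170 x 170 x 6 mm, with a square of black tape strips on it (110 mm inside). Origin: centre of its underside. Tray and board may stand on either side of the tub.
- spot (a point): Middle of the black-taped square, on the board's top face (6 mm above the desk).
- carton: Bystander: white paper carton lying flat, 55 x 88 x 24 mm. Origin at the centre of its underside. Leave it alone.
- tape_roll: Bystander: roll of black tape lying flat, 90 mm across, 30 mm high. Origin at the centre of its underside. Leave it alone.
- torch: Bystander: black and silver torch lying down, 160 mm long, 38 mm high. Origin at the centre of its underside. Leave it alone.
- paste_tin: Bystander: blue round tin, 72 mm across, 50 mm high. Origin at the centre of its underside. Leave it alone.
- cuffs: Bystander: pair of steel rings (handcuffs) lying flat, about 190 mm long, 10 mm high. Origin at the centre of its underside. Leave it alone.
- marker0: Bystander: yellow tent-shaped marker, 60 mm wide, about 65 mm high. Origin at the centre of its underside. Leave it alone.
- marker1: Bystander: a second yellow tent-shaped marker, same size. Origin at the centre of its underside. Leave it alone.
Things that resemble listed ones, but are neither listed nor needed, are in the scene too. What is meant by the cap is not blue, brown or purple, and is the larger of those in its own colour.

How it is judged:
By the outcome, as a careful person would: the job done as asked, in the order asked, and still so for the second after the job is handed in, with the robot touching nothing.
It also fails if it takes over 61 s, if anything falls off the work surface, if the arm or the gripper's body presses on something with over 40 N, if the wrist force passes 120 N, or if a joint passes its speed limit or range.

### The arm

A 6-joint arm with a two-finger parallel gripper is mounted at the origin on the work surface. World frame = base frame: x ahead of the robot, y to its left, z up, the work surface at z = 0. Lengths are in m, angles in rad, forces in N, time in s.
With the tool pointing down it reaches from about 0.25 to 0.775 m from the base axis. Payload 4 kg.
Tool frame: the origin (TCP) lies between the finger pads; the fingertips stand 14 mm ahead of it and the grasp point (between the pads) lies 5 mm behind it (robot.nose_length is the distance from the TCP to the fingertips, in m); z points along the fingers, y is the direction in which the jaws open and shut (so a half turn about z gives the same grasp; the last joint's range is limited). The gripper opens to 94 mm and grips with 3 to 60 N. Pads are 16 mm wide; open, the fingers measure 119 mm over their backs; the gripper's body (75 mm by 177 mm) begins 78 mm behind the grasp point.
Start: joints at [-1.346, 0.087, 1.371, -0, 1.684, -0.103], TCP at [0.177, -0.521, 0.22] pointing down, gripper open.
Joint ranges: [-3.1, 3.1], [-0.76, 2.03], [0.27, 2.55], [-1.08, 4.22], [0.17, 2.65], [-2.57, 2.57]. Speed limits (rad/s): [2.79, 2.79, 3.14, 3.14, 3.14, 3.14].

### API

Orientations are given as [roll, pitch, yaw] about the fixed x, y, z axes, in that order (R = Rz(yaw) Ry(pitch) Rx(roll)).
In Python, from bench import robot, eyes, finder gives the robot as it stands.
- The arm moves only by the tool play_rows, never from a script. Its argument "rows" is a list of rows, each an object with "linear": the shift along the tool's x, y, z in cm, a list of three; "spin": the turn about the tool's z in degrees. A call has 1 to 12 rows; each row shifts and turns the commanded pose from where the row before left it, along the tool's axes as they then stand; what a row does not reach is not made up. A row lasts 1/12 s, in which the tool goes at most 41.7 mm and 7.16 degrees, less where a joint would pass 70% of its speed; a pose out of reach is approached as far as the arm can. A call with a gripper value outside its range is refused whole. "claw" is the finger opening in cm, from 0 to 9.4, set as the call begins (left out, the last holds). The fingers move at their own pace and stop on an object; the grip force is fixed at half the most. Time passes only in rows, so rows that do not move let the fingers close. It gives the time, the measured TCP pose, the force and the opening at its end, in the units of the state.
- robot.get_obs(): the state, without advancing time (a new reading comes with each control period).
- eyes.snapshot(name): name is "scene" or "top" or "wrist"; returns a dict with "frame" (400x640x3 uint8, red, green, blue), "fx", "fy", "cx", "cy" (pixels), "rvec" (rotation vector, rad) and "tvec" (3), from world to camera coordinates, as OpenCV has them; the wrist camera has in their place "mount" (4x4, takes a point from camera to tool coordinates, whose origin is the TCP and whose axes are the flange's). Camera axes: x right, y down, z forward; pixel columns grow to the right and rows downward; lengths in m; the calibration is good to about 2 mm. A picture is of the moment at which its call begins: read the wrist's pose just before it. There is no depth.
- robot.close_job(): hands the job in, once; it reports no verdict.
Trained networks look in a picture, given as the dict that the camera call returned (one of the last four; its "shot" number tells which), for a name from the list of things; names that differ only in an ending like _2 or _b are one class to them, and where a whole thing is asked for, a point or a joint stands for the part that bears it (a point fixed in the world has none). Each returns a list of dicts, best first, with "conf" (0 to 1); they miss things now and then, are a little off and sometimes report something else, mostly with a low value. They report only what shows in the picture. A call takes as long as a camera call. They do not tell look-alikes from the thing itself.
- finder.silhouettes(picture, name): "pixels" (400x640 bool, what is visible of it) and "box" ([centre column, centre row, width, height] in pixels, round what is visible of it).
The state is a dict: "time": time; "joint_positions": joint angles; "qvel": joint speeds; "joint_torque": joint torques, N m; "tool_pos": TCP position; "ee_rot": TCP orientation; "wrist_force": force on the tool from outside, world axes, zero at the start; "wrist_torque": the same for the moment, N m; "width": finger opening in m.
Only numpy, scipy, OpenCV 4.12 (cv2) and the standard library are available. Lean on these libraries where they do the work, as an engineer would, in place of code of your own. Each camera call takes 0.05 s, during which the arm holds its last target. There are 200 camera calls.

## Working session

There is one attempt and no reset: what is moved stays moved. The work goes in short steps, Python scripts to look and compute and a tool call to move; the robot and the scene stay as the last step left them, time stands still between calls to the robot, and variables do not carry over. Pictures are saved under pics/ and viewed, about 8 in all and at most 12, crops included, and the job is handed in when it is done.

Besides the shell and the picture viewer there is one more tool, called after "Request:" by a JSON object that holds its "op" and its "data", one argument or row to a line. play_rows: Moves the arm, as the interface text tells. Its arguments: {"type":"object","properties":{"rows":{"type":"array"},"claw":{"type":"number"}},"required":["rows"]}

```bash
mkdir -p pics; ls
cat > h.py <<'E'
import numpy as np, cv2, json
from bench import robot, eyes, finder
def save(p,n): cv2.imwrite('pics/'+n+'.png',cv2.cvtColor(p['frame'],cv2.COLOR_RGB2BGR))
def ray(p,u,v,obs=None):
    d=np.array([(u-p['cx'])/p['fx'],(v-p['cy'])/p['fy'],1.])
    if 'rvec' in p:
        R,_=cv2.Rodrigues(np.array(p['rvec'],float)); return -R.T@np.array(p['tvec']).ravel(), R.T@d
    from scipy.spatial.transform import Rotation as Ro
    M=np.array(p['mount']); R=Ro.from_euler('xyz',obs['ee_rot']).as_matrix()
    return R@M[:3,3]+np.array(obs['tool_pos']), R@M[:3,:3]@d
def at(p,u,v,z,obs=None):
    o,d=ray(p,u,v,obs); return (o+d*(z-o[2])/d[2])
E
python3 - <<'E'
from h import *
print(robot.get_obs())
hs=dict(cap=.11,tub=.1,tray=.02,board=.006,tab_a=.14,bottle=.1,carton=.024,tape_roll=.03,torch=.03,paste_tin=.05,cuffs=.01,marker0=.03)
for n in ['scene','top']:
    p=eyes.snapshot(n); save(p,n)
    o,_=ray(p,0,0); print(n,'cam',o.round(3),p['fx'])
    for k,z in hs.items():
        for s in finder.silhouettes(p,k)[:3]:
            b=s['box']; print(k,round(s['conf'],2),np.round(b),at(p,b[0],b[1],z).round(3))
E
```

```text
pics
{'time': 0.0, 'joint_positions': array([-1.34610441e+00,  8.79646340e-02,  1.37225564e+00,  1.66239128e-05,
        1.68359243e+00, -1.03132340e-01]), 'qvel': array([0.00104339, 0.00027593, 0.00016196, 0.00129677, 0.00025456,
       0.00071499]), 'joint_torque': array([-2.06141907e-03, -3.40191865e+01, -3.02425039e+01,  7.15989084e-02,
        3.30542272e-02, -1.64097787e-04]), 'tool_pos': array([ 0.17695902, -0.52020676,  0.21829818]), 'ee_rot': array([-3.13938610e+00, -2.44987824e-04,  3.27825841e-01]), 'wrist_force': array([-0.80275277, -0.1194902 , -0.27268046]), 'wrist_torque': array([-0.02306403,  0.04453638,  0.02609905]), 'width': 0.09411949974689426}
scene cam [1.617 0.267 1.051] 500.1473550854634
cap 0.97 [258. 263.  32.  34.] [ 0.836 -0.053  0.11 ]
cap 0.84 [251. 155.  34.  28.] [ 0.408 -0.219  0.11 ]
cap 0.81 [412. 172.  19.  20.] [0.368 0.285 0.11 ]
tub 0.78 [296. 227.  62.  36.] [0.68  0.001 0.1  ]
tub 0.69 [216. 194.  58.  38.] [ 0.605 -0.258  0.1  ]
tray 0.68 [404. 217.  69.  54.] [0.478 0.284 0.02 ]
tray 0.67 [299. 284.  48.  51.] [0.805 0.044 0.02 ]
board 0.58 
[... 1222 characters left out ...]
.  10.  11.] [0.695 0.43  0.14 ]
tab_a 0.52 [343. 173.   4.  11.] [ 0.596 -0.057  0.14 ]
tab_a 0.46 [193. 166.  11.  11.] [0.61  0.435 0.14 ]
carton 0.84 [346. 243.  29.  21.] [ 0.365 -0.08   0.024]
tape_roll 0.58 [301. 244.  29.  24.] [0.357 0.078 0.03 ]
torch 0.84 [394. 140.  39.  36.] [ 0.734 -0.246  0.03 ]
torch 0.2 [336. 189.  51.  54.] [ 0.553 -0.042  0.03 ]
torch 0.19 [301. 244.  25.  20.] [0.358 0.076 0.03 ]
paste_tin 0.71 [238. 147.  21.  24.] [0.693 0.308 0.05 ]
cuffs 0.64 [319. 121.  17.  27.] [0.802 0.023 0.01 ]
marker0 0.89 [440. 161.  24.  22.] [ 0.663 -0.409  0.03 ]
marker0 0.73 [344. 174.   5.   8.] [ 0.607 -0.07   0.03 ]
marker0 0.66 [269. 140.  23.  24.] [0.724 0.202 0.03 ]
```

Run:
```python
import cv2
t=cv2.imread('pics/top.png'); s=cv2.imread('pics/scene.png')
cv2.imwrite('pics/topc.png',cv2.resize(t[90:310,150:470],None,fx=2.5,fy=2.5,interpolation=cv2.INTER_CUBIC)[:600])
cv2.imwrite('pics/scenec.png',cv2.resize(s[130:330,150:450],None,fx=2.6,fy=2.6,interpolation=cv2.INTER_CUBIC))
```

```text
(no output)
```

View pics/topc.png

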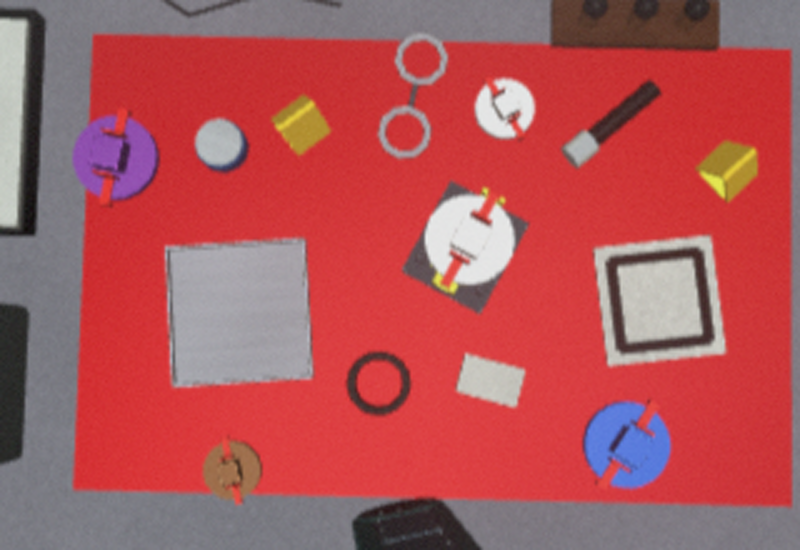

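View pics/scenec.png

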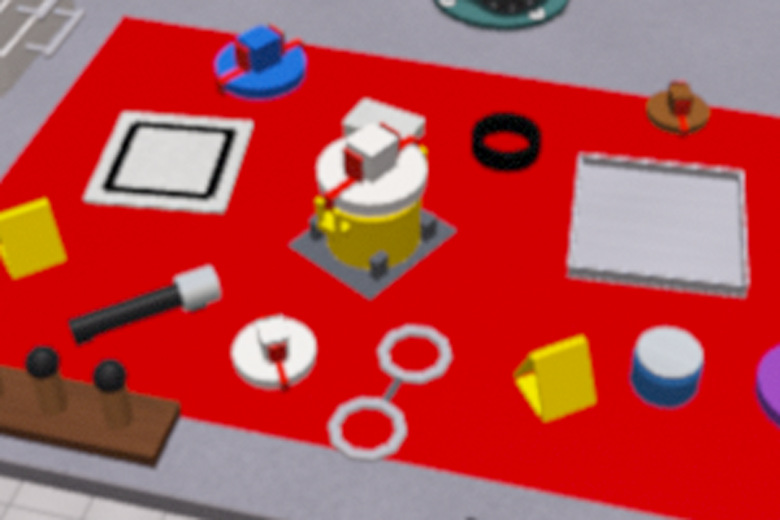

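The top crop shows the tub with the larger white cap at about (469,240), with its prongs at (490,192) and (447,283). The tray is at (240,313) and the taped board at (660,300). The small white cap at (505,108) is a decoy. Now the numbers.

```bash
cat > m.py <<'E'
from h import *
def cen(p,mask,n=1):
    c,_=cv2.findContours(mask.astype(np.uint8),cv2.RETR_EXTERNAL,cv2.CHAIN_APPROX_NONE)
    return sorted(c,key=cv2.contourArea)[::-1][:n]
E
python3 - <<'E'
from m import *
p=eyes.snapshot('top'); im=p['frame'].astype(int)
hsv=cv2.cvtColor(p['frame'],cv2.COLOR_RGB2HSV)
yy,xx=np.mgrid[:400,:640]
w=(hsv[...,1]<70)&(hsv[...,2]>150)
roi=(abs(xx-337)<26)&(abs(yy-186)<26)
c=cen(p,w&roi)[0]; h=cv2.convexHull(c); e=cv2.fitEllipse(h); print('disc',e,at(p,*e[0],.11).round(4))
yl=(hsv[...,0]>20)&(hsv[...,0]<35)&(hsv[...,1]>120)&roi
P=[]
for k in cen(p,yl,3): 
    m=k[:,0].mean(0); print('yel',cv2.contourArea(k),m,at(p,*m,.1).round(4))
r=(hsv[...,0]<8)|(hsv[...,0]>172)
nr=~(r&(hsv[...,1]>140))
for n,u,v,z in [('tray',246,215,.015),('board',414,210,.006)]:
    k=max(cen(p,nr&(abs(xx-u)<38)&(abs(yy-v)<38)),key=cv2.contourArea)
    b=cv2.minAreaRect(k); print(n,b,at(p,*b[0],z).round(4),[at(p,*q,z).round(3)[:2].tolist() for q in cv2.boxPoints(b)])
d=(hsv[...,2]<90)&(abs(xx-414)<27)&(abs(yy-210)<27)
b=cv2.minAreaRect(cen(p,d)[0]);print('tape',b,at(p,*b[0],.006).round(4))
E
```

```text
disc ((337.3321838378906, 185.30958557128906), (35.87806701660156, 36.07315444946289), 165.90652465820312) [ 0.5591 -0.0412  0.11  ]
yel 18.5 [327.03703704 203.44444444] [ 0.4981 -0.0083  0.1   ]
yel 1.0 [343.5 166.5] [ 0.6245 -0.0614  0.1   ]
yel 0.5 [350.33333333 170.33333333] [ 0.6119 -0.0847  0.1   ]
tray ((244.97079467773438, 214.53306579589844), (57.200889587402344, 57.512786865234375), 86.42366790771484) [0.4573 0.2799 0.015 ] [[0.55, 0.392], [0.568, 0.187], [0.365, 0.169], [0.348, 0.372]]
board ((413.41461181640625, 209.73170471191406), (48.589874267578125, 48.81073760986328), 83.6598129272461) [ 0.4883 -0.3207  0.006 ] [[0.563, -0.224], [0.587, -0.397], [0.414, -0.417], [0.391, -0.244]]
tape ((413.55291748046875, 209.6996307373047), (38.090248107910156, 38.32392883300781), 83.2901611328125) [ 0.4884 -0.3212  0.006 ]
```

Request:
{"op": "play_rows", "data": {
  "rows": [
    {"linear": [2.15, -1.375, -0.5], "spin": 0},
    {"linear": [2.15, -1.375, -0.5], "spin": 0},
    {"linear": [2.15, -1.375, -0.5], "spin": 0},
    {"linear": [2.15, -1.375, -0.5], "spin": 0},
    {"linear": [2.15, -1.375, -0.5], "spin": 0},
    {"linear": [2.15, -1.375, -0.5], "spin": 0},
    {"linear": [2.15, -1.375, -0.5], "spin": 0},
    {"linear": [2.15, -1.375, -0.5], "spin": 0},
    {"linear": [2.15, -1.375, 0], "spin": 0},
    {"linear": [2.15, -1.375, 0], "spin": 0},
    {"linear": [2.15, -1.375, 0], "spin": 0},
    {"linear": [2.15, -1.375, 0], "spin": 0}
  ]
}}

```text
time: 2.35
tool_pos: [0.3689, -0.2804, 0.2597]
ee_rot: [3.141, -0.0, 0.328]
wrist_force: [-0.4, -0.2, 1.4]
width: 0.0938
```

Request:
{"op": "play_rows", "data": {
  "rows": [
    {"linear": [2.15, -1.375, 0], "spin": 0},
    {"linear": [2.15, -1.375, 0], "spin": 0},
    {"linear": [2.15, -1.375, 0], "spin": 0},
    {"linear": [2.15, -1.375, 0], "spin": 0},
    {"linear": [2.15, -1.375, 0], "spin": 0},
    {"linear": [2.15, -1.375, 0], "spin": 0},
    {"linear": [2.15, -1.375, 0], "spin": 0},
    {"linear": [2.15, -1.375, 0], "spin": 0},
    {"linear": [2.15, -1.375, 0], "spin": 0},
    {"linear": [2.15, -1.375, 0], "spin": 0},
    {"linear": [2.15, -1.375, 0], "spin": 0},
    {"linear": [2.15, -1.375, 0], "spin": 0}
  ]
}}

```text
time: 3.35
tool_pos: [0.56, -0.041, 0.2595]
ee_rot: [3.141, -0.0, 0.328]
wrist_force: [0.6, -0.6, 0.0]
width: 0.094
```

Request:
{"op": "play_rows", "data": {
  "rows": [
    {"linear": [0, 0, 0], "spin": -6},
    {"linear": [0, 0, 0], "spin": -6},
    {"linear": [0, 0, 0], "spin": -6},
    {"linear": [0, 0, 0], "spin": -6},
    {"linear": [0, 0, 0], "spin": -6},
    {"linear": [0, 0, 0], "spin": -6},
    {"linear": [0, 0, 0], "spin": -6},
    {"linear": [0, 0, 0], "spin": -4},
    {"linear": [0, 0, 0], "spin": 0},
    {"linear": [0, 0, 0], "spin": 0},
    {"linear": [0, 0, 0], "spin": 0}
  ]
}}

```text
time: 4.27
tool_pos: [0.5593, -0.0422, 0.2595]
ee_rot: [3.142, 0.0, 1.129]
wrist_force: [-0.4, -0.3, -0.7]
width: 0.0942
```

Run:
```python
from m import *
o=robot.get_obs(); p=eyes.snapshot('wrist'); save(p,'w1'); print(o['time'],o['tool_pos'],np.degrees(o['ee_rot']),o['wrist_force'],np.round(p['mount'],3).tolist(),p['fx'])
for k in ['cap','tab_a']:
  for s in finder.silhouettes(p,k)[:3]: print(k,s['conf'],np.round(s['box']),at(p,*s['box'][:2],.14,o))
```

```text
4.2667 [ 0.55934812 -0.04217011  0.25946636] [1.79997822e+02 3.08348669e-03 6.46896432e+01] [-0.43987439 -0.32938004 -0.67307298] [[0.0, -0.962, -0.273, 0.078], [1.0, 0.0, -0.001, 0.0], [0.001, -0.273, 0.962, -0.165], [0.0, 0.0, 0.0, 1.0]] 282.48346973083085
cap 0.95 [235. 362.  81.  52.] [ 0.37330318 -0.1894154   0.14      ]
cap 0.94 [18. 60. 34. 64.] [0.3647135  0.19445973 0.14      ]
cap 0.8 [320. 186. 127. 102.] [ 0.56499099 -0.03156899  0.14      ]
tab_a 0.91 [275. 196.  39.  36.] [ 0.51824639 -0.02119345  0.14      ]
tab_a 0.74 [13. 45. 25. 22.] [0.36934928 0.2062449  0.14      ]
tab_a 0.73 [207. 366.  26.  34.] [ 0.33726865 -0.18069481  0.14      ]
```

View pics/w1.png

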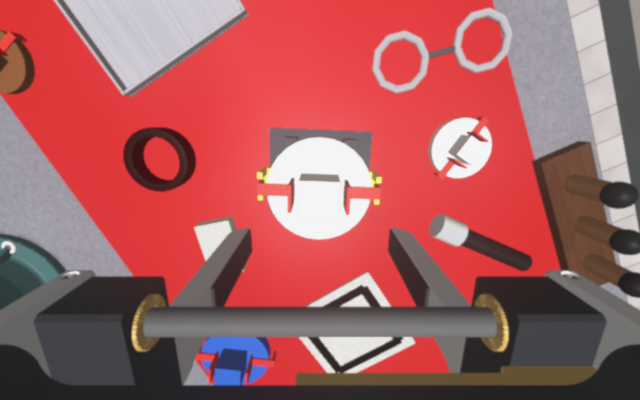

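The wrist view has the cap disc centred near (320,188) between the fingers. The red bars run almost level from (262,191) to (378,194). I'll refine with a disc and bar fit.

Run:
```python
from m import *
o=robot.get_obs(); p=eyes.snapshot('wrist')
hsv=cv2.cvtColor(p['frame'],cv2.COLOR_RGB2HSV); yy,xx=np.mgrid[:400,:640]
roi=(xx>250)&(xx<390)&(yy>125)&(yy<245)
w=(hsv[...,1]<60)&(hsv[...,2]>140)&roi
h=cv2.convexHull(cen(p,w)[0]); e=cv2.fitEllipse(h)
W=np.array([at(p,*q,.11,o)[:2] for q in h[:,0]],np.float32)
print(e,at(p,*e[0],.11,o),cv2.minEnclosingCircle(W))
yl=(hsv[...,0]>20)&(hsv[...,0]<35)&(hsv[...,1]>120)&roi
ys,xs=np.where(yl); P=[]
for s in (xs<320,xs>=320):
    m=np.array([(xs[s].min()+xs[s].max())/2,(ys[s].min()+ys[s].max())/2]); P.append(at(p,*m,.1,o)); print(m,s.sum(),P[-1])
d=P[1]-P[0]; print('mid',(P[0]+P[1])/2,np.linalg.norm(d),np.degrees(np.arctan2(d[1],d[0])))
r=((hsv[...,0]<8)|(hsv[...,0]>172))&(hsv[...,1]>120)
# bars at disc height, inside the disc hull
m=np.zeros((400,640),np.uint8); cv2.fillPoly(m,[h],1)
ys,xs=np.where(r&(m>0)); 
for s in (xs<320,xs>=320): print('red',xs[s].min(),xs[s].max(),ys[s].min(),ys[s].max(),xs[s].mean(),ys[s].mean())
```

```text
((318.61590576171875, 187.45277404785156), (102.99604797363281, 105.48222351074219), 86.4754638671875) [ 0.56001688 -0.03844597  0.11      ] ((0.5588064193725586, -0.04106062650680542), 0.06136277690529823)
[263.  183.5] 89 [ 0.50193086 -0.0084251   0.1       ]
[375.5 187.5] 84 [ 0.61957514 -0.06920446  0.1       ]
mid [ 0.560753   -0.03881478  0.1       ] 0.13241717713323323 -27.32253965207661
red 267 291 184 211 280.8965517241379 191.69905956112854
red 345 371 187 213 356.15705128205127 194.43910256410257
```

Request:
{"op": "play_rows", "data": {
  "rows": [
    {"linear": [0.24, -0.07, 1], "spin": 1.7},
    {"linear": [0, 0, 1.3], "spin": 0},
    {"linear": [0, 0, 1.3], "spin": 0},
    {"linear": [0, 0, 1.3], "spin": 0},
    {"linear": [0, 0, 1.3], "spin": 0},
    {"linear": [0, 0, 1.3], "spin": 0},
    {"linear": [0, 0, 1.3], "spin": 0},
    {"linear": [0, 0, 1.3], "spin": 0},
    {"linear": [0, 0, 1.3], "spin": 0},
    {"linear": [0, 0, 1.3], "spin": 0},
    {"linear": [0, 0, 0], "spin": 0},
    {"linear": [0, 0, 0], "spin": 0}
  ]
}}

```text
time: 5.47
tool_pos: [0.5592, -0.0396, 0.1318]
ee_rot: [-3.14, 0.001, 1.101]
wrist_force: [0.3, -0.3, 0.6]
width: 0.0939
```

Request:
{"op": "play_rows", "data": {
  "rows": [
    {"linear": [0, 0, 0], "spin": 0},
    {"linear": [0, 0, 0], "spin": 0},
    {"linear": [0, 0, 0], "spin": 0},
    {"linear": [0, 0, 0], "spin": 0},
    {"linear": [0, 0, 0], "spin": 0},
    {"linear": [0, 0, 0], "spin": 0}
  ],
  "claw": 6.2
}}

```text
time: 5.97
tool_pos: [0.5599, -0.0397, 0.1331]
ee_rot: [3.141, -0.0, 1.101]
wrist_force: [0.1, -0.6, 2.5]
width: 0.0627
```

Run:
```python
from m import *
o=robot.get_obs(); p=eyes.snapshot('wrist'); save(p,'w2'); print(o['time'],o['tool_pos'],np.degrees(o['ee_rot']),o['wrist_force'],o['wrist_torque'],o['width'])
```

```text
5.9667 [ 0.55994776 -0.03972499  0.13311549] [ 1.79949676e+02 -1.16109744e-02  6.30799051e+01] [ 0.1073194  -0.58369466  2.45365562] [ 0.00834923  0.10741223 -0.00180304] 0.06269921174500862
```

View pics/w2.png

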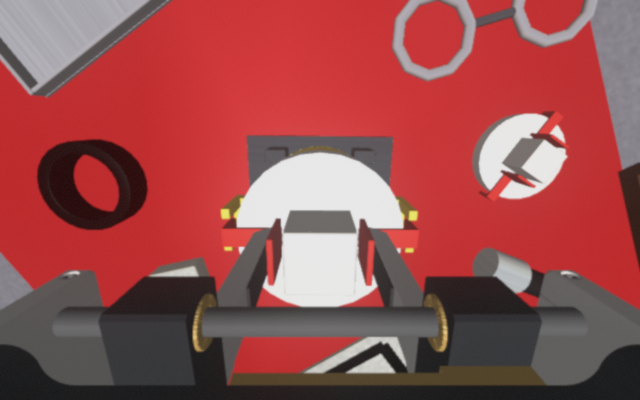

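The fingers straddle both red tabs symmetrically, at about (270,250) and (368,250), and the bars look level. Next I squeeze fully.

Request:
{"op": "play_rows", "data": {
  "rows": [
    {"linear": [0, 0, 0], "spin": 0},
    {"linear": [0, 0, 0], "spin": 0},
    {"linear": [0, 0, 0], "spin": 0},
    {"linear": [0, 0, 0], "spin": 0},
    {"linear": [0, 0, 0], "spin": 0},
    {"linear": [0, 0, 0], "spin": 0}
  ],
  "claw": 4.8
}}

```text
time: 6.52
tool_pos: [0.56, -0.0397, 0.1334]
ee_rot: [3.141, -0.0, 1.101]
wrist_force: [-1.5, 0.2, 5.8]
width: 0.0506
```

Request:
{"op": "play_rows", "data": {
  "rows": [
    {"linear": [0, 0, 0], "spin": -2},
    {"linear": [0, 0, 0], "spin": -4},
    {"linear": [0, 0, 0], "spin": -4},
    {"linear": [0, 0, 0], "spin": -4},
    {"linear": [0, 0, 0], "spin": -4},
    {"linear": [0, 0, 0], "spin": -4},
    {"linear": [0, 0, 0], "spin": 0},
    {"linear": [0, 0, 0], "spin": 0}
  ]
}}

```text
time: 7.18
tool_pos: [0.5604, -0.0399, 0.1333]
ee_rot: [3.14, 0.0, 1.484]
wrist_force: [0.1, 0.5, 5.3]
width: 0.0512
```

Run:
```python
from m import *
o=robot.get_obs(); p=eyes.snapshot('wrist'); save(p,'w3'); print(o['time'],o['tool_pos'],np.degrees(o['ee_rot']),o['wrist_force'],o['wrist_torque'],o['width'])
```

```text
7.1833 [ 0.5603964  -0.0398891   0.13333944] [1.79882954e+02 2.62990714e-02 8.50167172e+01] [0.08662684 0.54016065 5.33163385] [0.01961655 0.03195446 0.16733317] 0.05116881446736969
```

View pics/w3.png

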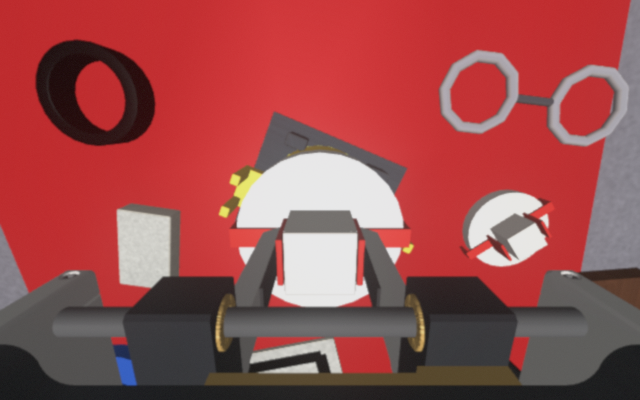

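The cap turned with the gripper. The red teeth at (235,237) and (405,237) are clear of the yellow prongs at (243,190). I'll continue to 90°.

Request:
{"op": "play_rows", "data": {
  "rows": [
    {"linear": [0, 0, 0], "spin": -6.5},
    {"linear": [0, 0, 0], "spin": -6.5},
    {"linear": [0, 0, 0], "spin": -6.5},
    {"linear": [0, 0, 0], "spin": -6.5},
    {"linear": [0, 0, 0], "spin": -6.5},
    {"linear": [0, 0, 0], "spin": -6.5},
    {"linear": [0, 0, 0], "spin": -6.5},
    {"linear": [0, 0, 0], "spin": -6.5},
    {"linear": [0, 0, 0], "spin": -6.5},
    {"linear": [0, 0, 0], "spin": -6.5},
    {"linear": [0, 0, 0], "spin": -3},
    {"linear": [0, 0, 0], "spin": 0}
  ]
}}

```text
time: 8.23
tool_pos: [0.5594, -0.0403, 0.1333]
ee_rot: [-3.14, 0.0, 2.671]
wrist_force: [-3.4, -0.1, 7.0]
width: 0.0507
```

Request:
{"op": "play_rows", "data": {
  "rows": [
    {"linear": [0, 0, -0.3], "spin": 0},
    {"linear": [0, 0, -0.5], "spin": 0},
    {"linear": [0, 0, -0.7], "spin": 0},
    {"linear": [0, 0, -0.7], "spin": 0},
    {"linear": [0, 0, -0.7], "spin": 0},
    {"linear": [0, 0, -0.7], "spin": 0},
    {"linear": [0, 0, -0.7], "spin": 0},
    {"linear": [0, 0, -0.7], "spin": 0}
  ]
}}

```text
time: 8.9
tool_pos: [0.5599, -0.0397, 0.1834]
ee_rot: [3.142, 0.0, 2.672]
wrist_force: [0.2, 0.1, -1.5]
width: 0.0508
```

Request:
{"op": "play_rows", "data": {
  "rows": [
    {"linear": [0, 0, -1], "spin": 0},
    {"linear": [0, 0, -1], "spin": 0},
    {"linear": [0, 0, -1], "spin": 0},
    {"linear": [0, 0, -1], "spin": 0},
    {"linear": [0, 0, -1], "spin": 0},
    {"linear": [0, 0, 0], "spin": 0}
  ]
}}

```text
time: 9.4
tool_pos: [0.5609, -0.0399, 0.2358]
ee_rot: [3.14, 0.005, 2.672]
wrist_force: [-0.3, -0.0, -1.5]
width: 0.0508
```

Request:
{"op": "play_rows", "data": {
  "rows": [
    {"linear": [0.7, 0.7, 0], "spin": 0},
    {"linear": [1.5, 1.5, 0], "spin": 0},
    {"linear": [2.3, 2.3, 0], "spin": 0},
    {"linear": [2.5, 2.6, 0], "spin": 0},
    {"linear": [2.5, 2.6, 0], "spin": 0},
    {"linear": [2.5, 2.6, 0], "spin": 0},
    {"linear": [2.5, 2.6, 0], "spin": 0},
    {"linear": [2.5, 2.5, 0], "spin": 0},
    {"linear": [2.5, 2.5, 0], "spin": 0},
    {"linear": [2.3, 2.3, 0], "spin": 0},
    {"linear": [1.2, 1.1, 0], "spin": 0},
    {"linear": [0.6, 0.6, 0], "spin": 0}
  ]
}}

```text
time: 10.4
tool_pos: [0.4553, 0.2828, 0.2314]
ee_rot: [-3.141, -0.002, 2.676]
wrist_force: [1.0, -0.9, -1.1]
width: 0.0504
```

Run:
```python
from m import *
o=robot.get_obs(); p=eyes.snapshot('wrist'); save(p,'w4'); print(o['time'],o['tool_pos'],np.degrees(o['ee_rot']),o['wrist_force'],o['wrist_torque'],o['width'])
```

```text
10.4 [0.45534755 0.28280465 0.23143598] [-1.79937448e+02 -1.14912636e-01  1.53301897e+02] [ 0.96986503 -0.9128926  -1.13845404] [-0.00824509 -0.14418626  0.03743438] 0.050350823073515426
```

View pics/w4.png

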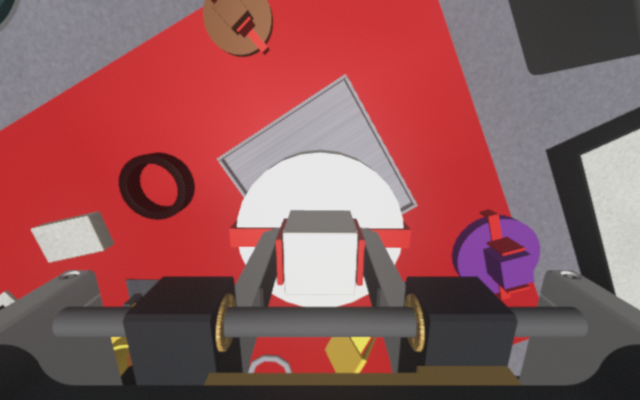

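The cap is held level over the tray. Lowering.

Request:
{"op": "play_rows", "data": {
  "rows": [
    {"linear": [0, 0, 0.8], "spin": 0},
    {"linear": [0, 0, 1.7], "spin": 0},
    {"linear": [0, 0, 1.9], "spin": 0},
    {"linear": [0, 0, 1.9], "spin": 0},
    {"linear": [0, 0, 1.9], "spin": 0},
    {"linear": [0, 0, 1.9], "spin": 0},
    {"linear": [0, 0, 1.9], "spin": 0},
    {"linear": [0, 0, 1.9], "spin": 0},
    {"linear": [0, 0, 1.9], "spin": 0},
    {"linear": [0, 0, 1.0], "spin": 0},
    {"linear": [0, 0, 0.6], "spin": 0},
    {"linear": [0, 0, 0.4], "spin": 0}
  ]
}}

```text
time: 11.45
tool_pos: [0.4575, 0.2792, 0.0535]
ee_rot: [-3.14, -0.001, 2.67]
wrist_force: [0.4, 0.6, -1.0]
width: 0.0503
```

Request:
{"op": "play_rows", "data": {
  "rows": [
    {"linear": [0, 0, 0.2], "spin": 0},
    {"linear": [0, 0, 0.1], "spin": 0},
    {"linear": [0, 0, 0.1], "spin": 0},
    {"linear": [0, 0, 0.1], "spin": 0},
    {"linear": [0, 0, 0], "spin": 0}
  ]
}}

```text
time: 11.87
tool_pos: [0.4578, 0.2804, 0.05]
ee_rot: [3.141, 0.001, 2.672]
wrist_force: [0.5, -0.6, -1.1]
width: 0.0506
```

Request:
{"op": "play_rows", "data": {
  "rows": [
    {"linear": [0, 0, 0.1], "spin": 0},
    {"linear": [0, 0, 0.1], "spin": 0},
    {"linear": [0, 0, 0], "spin": 0},
    {"linear": [0, 0, 0], "spin": 0}
  ]
}}

```text
time: 12.2
tool_pos: [0.4575, 0.2803, 0.0474]
ee_rot: [-3.142, 0.0, 2.672]
wrist_force: [0.9, 0.1, -1.5]
width: 0.0507
```

Request:
{"op": "play_rows", "data": {
  "rows": [
    {"linear": [0, 0, 0.1], "spin": 0},
    {"linear": [0, 0, 0], "spin": 0},
    {"linear": [0, 0, 0], "spin": 0},
    {"linear": [0, 0, 0], "spin": 0}
  ]
}}

```text
time: 12.53
tool_pos: [0.4576, 0.2803, 0.0474]
ee_rot: [3.141, 0.0, 2.672]
wrist_force: [-2.3, -1.7, 4.9]
width: 0.0505
```

Contact registered, about 6 N. I'll release and lift.

Request:
{"op": "play_rows", "data": {
  "rows": [
    {"linear": [0, 0, 0], "spin": 0},
    {"linear": [0, 0, 0], "spin": 0},
    {"linear": [0, 0, 0], "spin": 0},
    {"linear": [0, 0, 0], "spin": 0},
    {"linear": [0, 0, 0], "spin": 0},
    {"linear": [0, 0, 0], "spin": 0}
  ],
  "claw": 8.4
}}

```text
time: 13.03
tool_pos: [0.4574, 0.2801, 0.0458]
ee_rot: [-3.141, -0.0, 2.672]
wrist_force: [0.3, 0.3, -0.0]
width: 0.0836
```

Request:
{"op": "play_rows", "data": {
  "rows": [
    {"linear": [0, 0, -0.5], "spin": 0},
    {"linear": [0, 0, -1.2], "spin": 0},
    {"linear": [0, 0, -1.9], "spin": 0},
    {"linear": [0, 0, -1.9], "spin": 0},
    {"linear": [0, 0, -1.9], "spin": 0},
    {"linear": [0, 0, -1.9], "spin": 0},
    {"linear": [0, 0, -1.9], "spin": 0},
    {"linear": [0, 0, -1.9], "spin": 0},
    {"linear": [0, 0, -1.9], "spin": 0},
    {"linear": [0, 0, -1.9], "spin": 0},
    {"linear": [0, 0, -1.9], "spin": 0},
    {"linear": [0, 0, -1.2], "spin": 0}
  ]
}}

```text
time: 14.03
tool_pos: [0.4581, 0.2806, 0.2501]
ee_rot: [3.138, 0.003, 2.672]
wrist_force: [-0.2, 1.1, 0.3]
width: 0.0839
```

Request:
{"op": "play_rows", "data": {
  "rows": [
    {"linear": [-0.7, -0.7, 0], "spin": 0},
    {"linear": [-1.5, -1.5, 0], "spin": 0},
    {"linear": [-2.3, -2.3, 0], "spin": 0},
    {"linear": [-2.5, -2.6, 0], "spin": 0},
    {"linear": [-2.5, -2.6, 0], "spin": 0},
    {"linear": [-2.5, -2.6, 0], "spin": 0},
    {"linear": [-2.5, -2.6, 0], "spin": 0},
    {"linear": [-2.5, -2.5, 0], "spin": 0},
    {"linear": [-2.5, -2.5, 0], "spin": 0},
    {"linear": [-2.3, -2.3, 0], "spin": 0},
    {"linear": [-1.2, -1.1, 0], "spin": 0},
    {"linear": [-0.6, -0.6, 0], "spin": 0}
  ]
}}

```text
time: 15.03
tool_pos: [0.5596, -0.0429, 0.2448]
ee_rot: [-3.14, -0.002, 2.668]
wrist_force: [0.4, -0.7, 0.2]
width: 0.0837
```

Request:
{"op": "play_rows", "data": {
  "rows": [
    {"linear": [0, 0, 0], "spin": 0},
    {"linear": [0, 0, 0], "spin": 0},
    {"linear": [0, 0, 0], "spin": 0}
  ]
}}

```text
time: 15.28
tool_pos: [0.5593, -0.0387, 0.2463]
ee_rot: [3.141, -0.001, 2.673]
wrist_force: [-0.0, 0.5, -0.0]
width: 0.084
```

Run:
```python
from m import *
o=robot.get_obs(); p=eyes.snapshot('wrist'); save(p,'w5'); print(o['time'],o['tool_pos'],np.degrees(o['ee_rot']),o['width'])
hsv=cv2.cvtColor(p['frame'],cv2.COLOR_RGB2HSV); yy,xx=np.mgrid[:400,:640]
for k in ['bottle']:
  for s in finder.silhouettes(p,k)[:3]: print(k,s['conf'],np.round(s['box']),at(p,*s['box'][:2],.14,o))
roi=(xx>240)&(xx<400)&(yy>100)&(yy<280)
for c in cen(p,(hsv[...,2]<60)&roi,4):
  if len(c)>5: e=cv2.fitEllipse(c);print(e,at(p,*e[0],.14,o))
t=eyes.snapshot('top'); save(t,'t2')
a=cv2.resize(t['frame'][150:250,190:350],(640,400),interpolation=cv2.INTER_CUBIC)
cv2.imwrite('pics/c5.png',cv2.cvtColor(np.vstack([p['frame'][:280],a[:310]]),cv2.COLOR_RGB2BGR))
```

```text
15.2833 [ 0.5593125  -0.03867057  0.24627329] [ 1.79988806e+02 -4.23686108e-02  1.53151868e+02] 0.08397490735884944
bottle 0.95 [319. 186.  40.  54.] [ 0.54329778 -0.03301311  0.14      ]
bottle 0.44 [319. 188.  99. 126.] [ 0.54536792 -0.03384181  0.14      ]
((244.03770446777344, 270.05682373046875), (7.1074347496032715, 16.92030906677246), 13.025530815124512) [ 0.58991834 -0.14642406  0.14      ]
((397.3313903808594, 275.9813537597656), (4.352349758148193, 6.721170902252197), 177.0673828125) [ 0.6707548  -0.00248346  0.14      ]
```

View pics/c5.png

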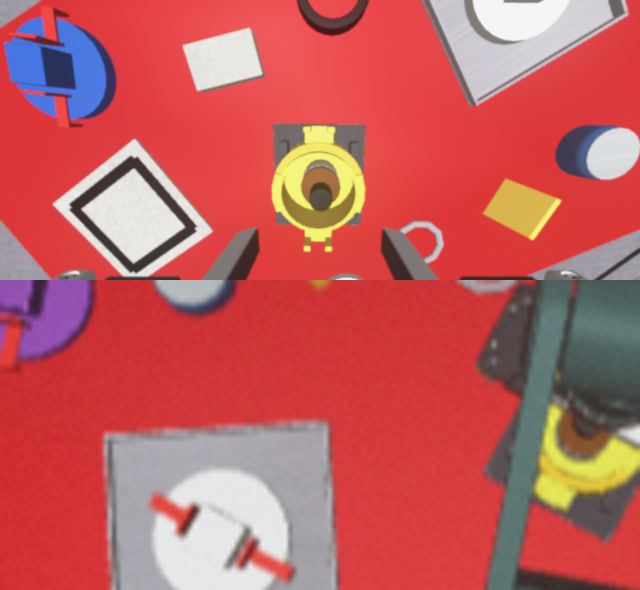

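The cap sits flat in the tray. The bottle stands open in the tub, with its stopper near (320,192) in the wrist view. I'll locate the stopper's top disc.

Run:
```python
from m import *
o=robot.get_obs(); p=eyes.snapshot('wrist')
hsv=cv2.cvtColor(p['frame'],cv2.COLOR_RGB2HSV)
f=p['frame'][170:222,296:344]
print(f[:, 24].tolist()[::2])
dark=np.zeros((400,640),bool); dark[165:225,295:345]=p['frame'][165:225,295:345].max(2)<100
c=cen(p,dark)[0]; x,y,w,h=cv2.boundingRect(c); print(x,y,w,h)
for v in (y,y+h-w/2,y+h): print(v,at(p,x+w/2,v,.14,o))
# predicted top disc & stopper bottom for bottle on tub axis
from scipy.spatial.transform import Rotation as Ro
M=np.array(p['mount']);R=Ro.from_euler('xyz',o['ee_rot']).as_matrix()
for z in(.14,.105):
  for dx in (-.012,0,.012):
    q=np.array([.5598,-.0395,z])+R[:,0]*dx; qc=M[:3,:3].T@(R.T@(q-o['tool_pos'])-M[:3,3]); print(z,dx,qc[0]/qc[2]*p['fx']+p['cx'],qc[1]/qc[2]*p['fy']+p['cy'])
```

```text
[[171, 116, 67], [170, 115, 67], [171, 116, 67], [171, 116, 68], [171, 116, 67], [165, 113, 66], [100, 74, 43], [73, 59, 35], [72, 60, 36], [78, 66, 46], [92, 82, 69], [92, 83, 69], [92, 82, 68], [90, 80, 67], [90, 80, 67], [89, 79, 65], [89, 79, 66], [87, 77, 63], [87, 76, 63], [86, 76, 63], [101, 87, 60], [151, 126, 57], [155, 129, 57], [154, 128, 57], [155, 129, 59], [154, 128, 58]]
310 183 22 28
183 [ 0.54237798 -0.02969215  0.14      ]
200.0 [ 0.55788551 -0.03749835  0.14      ]
211 [ 0.5682044  -0.04269269  0.14      ]
0.14 -0.012 320.0669010926002 213.87312741946775
0.14 0 320.0743955013208 202.50776538861436
0.14 0.012 320.082064796908 190.87718529615913
0.105 -0.012 320.0225031547832 203.96323829885782
0.105 0 320.02874280225785 193.70466620990464
0.105 0.012 320.0351124066121 183.23243268850317
```

Request:
{"op": "play_rows", "data": {
  "rows": [
    {"linear": [0.15, 0, 0.5], "spin": 0},
    {"linear": [0, 0, 1.2], "spin": 0},
    {"linear": [0, 0, 1.5], "spin": 0},
    {"linear": [0, 0, 1.5], "spin": 0},
    {"linear": [0, 0, 1.5], "spin": 0},
    {"linear": [0, 0, 1.5], "spin": 0},
    {"linear": [0, 0, 1.5], "spin": 0},
    {"linear": [0, 0, 1.5], "spin": 0},
    {"linear": [0, 0, 1.2], "spin": 0},
    {"linear": [0, 0, 0.6], "spin": 0},
    {"linear": [0, 0, 0], "spin": 0},
    {"linear": [0, 0, 0], "spin": 0}
  ],
  "claw": 5.5
}}

```text
time: 16.48
tool_pos: [0.5583, -0.0389, 0.1213]
ee_rot: [-3.141, -0.0, 2.672]
wrist_force: [-0.2, -0.5, 0.2]
width: 0.0549
```

Request:
{"op": "play_rows", "data": {
  "rows": [
    {"linear": [0, 0, 0], "spin": 0},
    {"linear": [0, 0, 0], "spin": 0},
    {"linear": [0, 0, 0], "spin": 0},
    {"linear": [0, 0, 0], "spin": 0},
    {"linear": [0, 0, 0], "spin": 0},
    {"linear": [0, 0, 0], "spin": 0},
    {"linear": [0, 0, 0], "spin": 0},
    {"linear": [0, 0, 0], "spin": 0}
  ],
  "claw": 1.8
}}

```text
time: 17.15
tool_pos: [0.5586, -0.039, 0.1219]
ee_rot: [3.141, 0.001, 2.672]
wrist_force: [0.4, 0.5, 1.3]
width: 0.023
```

Request:
{"op": "play_rows", "data": {
  "rows": [
    {"linear": [0, 0, -0.4], "spin": 0},
    {"linear": [0, 0, -0.8], "spin": 0},
    {"linear": [0, 0, -1.2], "spin": 0},
    {"linear": [0, 0, -1.3], "spin": 0},
    {"linear": [0, 0, -1.3], "spin": 0},
    {"linear": [0, 0, -1.3], "spin": 0},
    {"linear": [0, 0, -1.3], "spin": 0},
    {"linear": [0, 0, -1.3], "spin": 0},
    {"linear": [0, 0, -1.3], "spin": 0},
    {"linear": [0, 0, -1.0], "spin": 0},
    {"linear": [0, 0, -0.8], "spin": 0},
    {"linear": [0, 0, -0.3], "spin": 0}
  ]
}}

```text
time: 18.15
tool_pos: [0.559, -0.0391, 0.2466]
ee_rot: [3.141, 0.003, 2.672]
wrist_force: [-0.1, -0.3, -1.2]
width: 0.0237
```

Request:
{"op": "play_rows", "data": {
  "rows": [
    {"linear": [0, 0, 0], "spin": 0},
    {"linear": [0, 0, 0], "spin": 0},
    {"linear": [0, 0, 0], "spin": 0}
  ]
}}

```text
time: 18.4
tool_pos: [0.558, -0.039, 0.2434]
ee_rot: [-3.141, -0.002, 2.672]
wrist_force: [0.9, 0.4, -2.2]
width: 0.0238
```

Run:
```python
from m import *
o=robot.get_obs(); p=eyes.snapshot('wrist'); print(o['tool_pos'],o['wrist_force'],o['width'])
hsv=cv2.cvtColor(p['frame'],cv2.COLOR_RGB2HSV); yy,xx=np.mgrid[:400,:640]
cv2.imwrite('pics/w6.png',cv2.cvtColor(p['frame'],cv2.COLOR_RGB2BGR))
r=((hsv[...,0]<8)|(hsv[...,0]>172))&(hsv[...,1]>140)
d=(hsv[...,2]<75)&(hsv[...,1]<140)&(xx<225)&(yy>100)&(yy<290)
for c in cen(p,d,2):
    b=cv2.minAreaRect(c); W=np.array([at(p,*q,.006,o)[:2] for q in c[:,0]],np.float32); print(b,cv2.minAreaRect(W))
```

```text
[ 0.55799808 -0.03896777  0.24342747] [ 0.88192308  0.41625452 -2.19531817] 0.023750585350519614
((132.0882568359375, 218.85293579101562), (100.76419830322266, 83.84362030029297), 49.39870071411133) ((0.48782584071159363, -0.3209289014339447), (0.1376456767320633, 0.13668739795684814), 7.654582500457764)
((212.0, 283.5), (11.0, 24.0), 90.0) ((0.6346014142036438, -0.27448827028274536), (0.04083944484591484, 0.020120279863476753), 63.12117385864258)
```

View pics/w6.png

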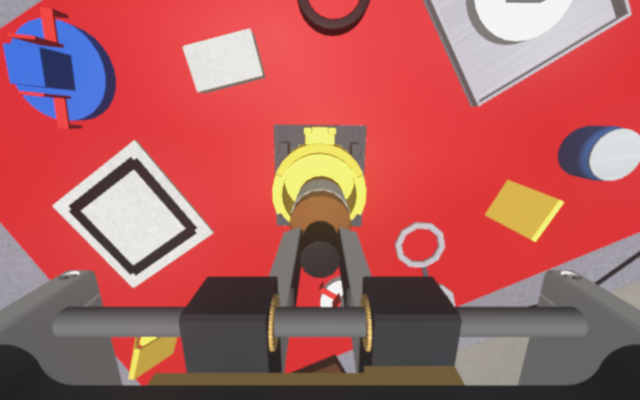

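The bottle hangs upright at (320,220), and the tape square's centre from this view is (0.488,-0.321), which agrees with the top camera. Moving there.

Request:
{"op": "play_rows", "data": {
  "rows": [
    {"linear": [-0.15, -0.6, 0], "spin": 0},
    {"linear": [-0.35, -1.5, 0], "spin": 0},
    {"linear": [-0.5, -2.3, 0], "spin": 0},
    {"linear": [-0.7, -3.1, 0], "spin": 0},
    {"linear": [-0.75, -3.3, 0], "spin": 0},
    {"linear": [-0.75, -3.3, 0], "spin": 0},
    {"linear": [-0.75, -3.3, 0], "spin": 0},
    {"linear": [-0.75, -3.3, 0], "spin": 0},
    {"linear": [-0.7, -3.1, 0], "spin": 0},
    {"linear": [-0.55, -2.4, 0], "spin": 0},
    {"linear": [-0.4, -1.5, 0], "spin": 0},
    {"linear": [-0.14, -0.63, 0], "spin": 0}
  ]
}}

```text
time: 19.45
tool_pos: [0.487, -0.3233, 0.2437]
ee_rot: [-3.141, -0.001, 2.669]
wrist_force: [-0.6, 1.0, -1.8]
width: 0.0232
```

Request:
{"op": "play_rows", "data": {
  "rows": [
    {"linear": [0, 0, 0], "spin": 0},
    {"linear": [0, 0, 0], "spin": 0},
    {"linear": [0, 0, 0], "spin": 0},
    {"linear": [0, 0, 0], "spin": 0}
  ]
}}

```text
time: 19.78
tool_pos: [0.4886, -0.3196, 0.2447]
ee_rot: [3.141, 0.0, 2.674]
wrist_force: [0.5, 0.9, -2.0]
width: 0.0234
```

Request:
{"op": "play_rows", "data": {
  "rows": [
    {"linear": [0, 0, 0.5], "spin": 0},
    {"linear": [0, 0, 1.0], "spin": 0},
    {"linear": [0, 0, 1.3], "spin": 0},
    {"linear": [0, 0, 1.4], "spin": 0},
    {"linear": [0, 0, 1.4], "spin": 0},
    {"linear": [0, 0, 1.4], "spin": 0},
    {"linear": [0, 0, 1.4], "spin": 0},
    {"linear": [0, 0, 1.3], "spin": 0},
    {"linear": [0, 0, 0.9], "spin": 0},
    {"linear": [0, 0, 0.7], "spin": 0},
    {"linear": [0, 0, 0.3], "spin": 0},
    {"linear": [0, 0, 0.2], "spin": 0}
  ]
}}

```text
time: 20.78
tool_pos: [0.488, -0.3208, 0.126]
ee_rot: [3.142, -0.0, 2.672]
wrist_force: [1.0, -0.0, -1.5]
width: 0.0237
```

Request:
{"op": "play_rows", "data": {
  "rows": [
    {"linear": [0, 0, 0.1], "spin": 0},
    {"linear": [0, 0, 0.1], "spin": 0},
    {"linear": [0, 0, 0], "spin": 0},
    {"linear": [0, 0, 0], "spin": 0}
  ]
}}

```text
time: 21.12
tool_pos: [0.4883, -0.3213, 0.1251]
ee_rot: [-3.141, 0.001, 2.672]
wrist_force: [-0.8, -0.1, -2.1]
width: 0.0237
```

Request:
{"op": "play_rows", "data": {
  "rows": [
    {"linear": [0, 0, 0.1], "spin": 0},
    {"linear": [0, 0, 0], "spin": 0},
    {"linear": [0, 0, 0], "spin": 0},
    {"linear": [0, 0, 0], "spin": 0}
  ]
}}

```text
time: 21.45
tool_pos: [0.488, -0.321, 0.1235]
ee_rot: [-3.141, 0.0, 2.672]
wrist_force: [-0.1, -0.4, -1.6]
width: 0.0234
```

Request:
{"op": "play_rows", "data": {
  "rows": [
    {"linear": [0, 0, 0.1], "spin": 0},
    {"linear": [0, 0, 0], "spin": 0},
    {"linear": [0, 0, 0], "spin": 0},
    {"linear": [0, 0, 0], "spin": 0}
  ]
}}

```text
time: 21.78
tool_pos: [0.4882, -0.3211, 0.1229]
ee_rot: [-3.141, 0.001, 2.672]
wrist_force: [-0.0, 0.0, 0.4]
width: 0.0233
```

Contact has begun. A small nudge to confirm it, then open and check before retreating.

Request:
{"op": "play_rows", "data": {
  "rows": [
    {"linear": [0, 0, 0.05], "spin": 0},
    {"linear": [0, 0, 0], "spin": 0},
    {"linear": [0, 0, 0], "spin": 0},
    {"linear": [0, 0, 0], "spin": 0}
  ]
}}

```text
time: 22.12
tool_pos: [0.4883, -0.3212, 0.1228]
ee_rot: [-3.141, 0.001, 2.672]
wrist_force: [-0.1, 0.7, 3.7]
width: 0.0232
```

Request:
{"op": "play_rows", "data": {
  "rows": [
    {"linear": [0, 0, 0], "spin": 0},
    {"linear": [0, 0, 0], "spin": 0},
    {"linear": [0, 0, 0], "spin": 0},
    {"linear": [0, 0, 0], "spin": 0},
    {"linear": [0, 0, 0], "spin": 0},
    {"linear": [0, 0, 0], "spin": 0}
  ],
  "claw": 5.5
}}

```text
time: 22.62
tool_pos: [0.4879, -0.321, 0.1216]
ee_rot: [3.142, -0.0, 2.672]
wrist_force: [-0.1, -0.8, 0.2]
width: 0.0546
```

Request:
{"op": "play_rows", "data": {
  "rows": [
    {"linear": [0, 0, -0.5], "spin": 0},
    {"linear": [0, 0, -1], "spin": 0},
    {"linear": [0, 0, -1.5], "spin": 0},
    {"linear": [0, 0, -2], "spin": 0},
    {"linear": [0, 0, -2], "spin": 0},
    {"linear": [0, 0, -2], "spin": 0},
    {"linear": [0, 0, -2], "spin": 0},
    {"linear": [0, 0, -1], "spin": 0},
    {"linear": [-2, 0, 0], "spin": 0},
    {"linear": [-3, 0, 0], "spin": 0},
    {"linear": [-2, 0, 0], "spin": 0},
    {"linear": [0, 0, 0], "spin": 0}
  ]
}}

```text
time: 23.62
tool_pos: [0.5525, -0.3537, 0.2403]
ee_rot: [3.141, -0.001, 2.672]
wrist_force: [-1.5, 0.7, -1.3]
width: 0.055
```

Run:
```python
from m import *
o=robot.get_obs(); print(o['time'],o['tool_pos'],o['wrist_force'])
t=eyes.snapshot('top'); s=eyes.snapshot('scene'); p=eyes.snapshot('wrist')
a=cv2.resize(s['frame'][130:330,150:450],(600,400)); b=cv2.resize(p['frame'],(320,200)); c=cv2.resize(t['frame'][120:290,200:472],(320,200))
cv2.imwrite('pics/end.png',cv2.cvtColor(np.vstack([a,np.hstack([b,c])[:,:600]]),cv2.COLOR_RGB2BGR))
for q,n in ((t,'top'),(s,'scene')):
  for x in finder.silhouettes(q,'bottle')[:2]: print(n,x['conf'],x['box'],at(q,*x['box'][:2],.0735))
```

```text
23.6167 [ 0.55245194 -0.35371702  0.2403287 ] [-1.48525411  0.68565617 -1.34733515]
top 0.53 [244.9, 216.9, 34.9, 29.6] [0.44736915 0.27062982 0.0735    ]
top 0.36 [267.8, 142.8, 22.4, 24.7] [0.70524821 0.19991331 0.0735    ]
scene 0.74 [216.2, 193.7, 67.8, 34.4] [ 0.57390431 -0.27470582  0.0735    ]
scene 0.72 [215.5, 177.2, 15.2, 42.5] [ 0.50040398 -0.30675328  0.0735    ]
```

View pics/end.png

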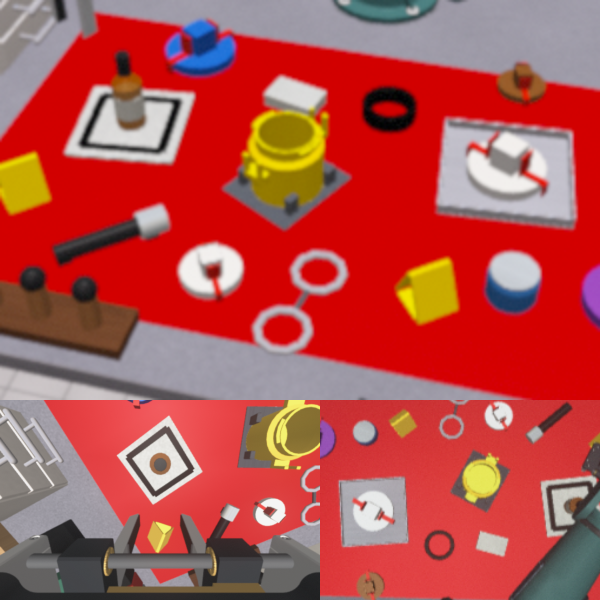

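The bottle stands upright in the middle of the taped square, at (128,95) in the scene view and (160,463) in the wrist view. The cap lies flat in the tray at (507,160), and the bystanders are where they were.

```bash
python3 -c "
from bench import robot
print(robot.close_job())"
```

```text
the job is handed in; nothing more can be done
None
```

The job is done and handed in at about 24 s of the 61 s allowed. It reports no verdict.

- **Cap:** I squeezed both tabs fully (opening read about 51 mm against 52 mm given). I turned the cap 90° and lifted it straight up about 100 mm. I then lowered it into the middle of the tray until about 5 N of contact before letting go.
- **Bottle:** I gripped it by the stopper, raised it about 120 mm, and lowered it onto the middle of the taped square at (0.488, -0.321). The wrist force showed contact before I opened the gripper.
- **Last checks:** The final pictures show the cap right way up and flat in the tray, and the bottle upright and central in the square. The other things look unmoved, and the gripper is clear of everything.
- **Disagreements:** The bottle finder's last reports were unreliable. Its two hits in the top view were on the tray and a marker. In the scene view its best hit was a box about the size of the board. Its second, on the bottle itself, gave (0.500, -0.307), about 19 mm off, because it is a box-centre estimate. I relied on the release position and the pictures instead.

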